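# Square the aluminium blanks and set the hold-down screw

## Task

Tap the stack of three aluminium blanks in from its two open sides until all three lie flush in the corner of the squaring jig, edges aligned. Then turn the jig's thumbscrew clockwise until it seats, and back it off a quarter turn so that the blanks stay captive but can slide. Finish still holding the thumbscrew gripped between the fingers there; leave the jar, the hammer and the ring mandrel alone.

Things in the scene. Friction and masses are not known exactly. Their poses are not given: they have to be found in the camera images.
- jig: Fixed squaring jig. Origin at bench height below the centre of the squared stack, z up. Steel pad 15 mm high (x -40 to 50, y -25 to 35 mm) carries the blanks; squared they overhang it 10 mm at -x and -y. Brass fences 29 mm high, 12 mm thick form the corner: back fence's face at x = +50 mm, side fence's at y = +35 mm. Sides -x and -y are open.
- jig_arm (a point): Middle of the top of the jig's dark steel arm, 44 mm above the bench, jig x 47, y 10 mm. The arm (26 mm wide, 9 mm thick, x 12 to 82 mm) reaches from a post behind the back fence over the stack; the thumbscrew stands upright in it at jig x 25, y 10 mm. The screw's foot stays 1 mm above the stack: blanks slide under it.
- blank1_center (a point): Bottom aluminium blank, flat plate 100 (x) by 70 (y) by 5 mm, about 0.1 kg, smooth and slippery (friction about 0.25); point at its centre, 17.5 mm above the bench. The blanks start loose on one another, each 6 to 18 mm short of home along the jig's x, 6 to 16 mm along its y, up to 5 degrees askew. Squared, the centre is at jig x = y = 0.
- blank2_center (a point): Middle aluminium blank, same plate; the point is its centre, 22.5 mm above the bench.
- blank3_center (a point): Top aluminium blank, same plate; the point is its centre, 27.5 mm above the bench.
- screw_grip (a point): Centre of the thumbscrew's flat steel thumb piece, on the screw's upright axis, 67 mm above the bench, 23 mm above the arm. 36 mm long (this frame's x), 9 mm thick (y, the faces to pinch), 26 mm tall (from 54 to 80 mm above the bench). It turns with the screw.
- thumbscrew (a joint): Thumbscrew angle in rad, growing clockwise seen from above; 0 = seated (hard stop, thumb piece along the jig's x axis), negative = backed off. Starts at -1.9 to -0.9, turns against a steady friction of about 0.06 N m, stays where left, does not visibly move up or down.
- jar: Bystander: amber screw-top jar, 60 mm across, 70 mm tall; origin at the centre of its underside.
- hammer: Bystander: small hammer lying on the bench; origin under its middle, x along the handle towards the head.
- mandrel: Bystander: upright steel ring mandrel, 140 mm tall on a 60 mm foot; origin at the centre of its underside.

How it is judged (in metres and radians):
On the way, in this order (a step that is already met when the one before it is completed fails the run):
1. the three blanks lie flush in the corner of the jig (each within 2 mm and 0.04 rad) (x of blank1_center in the frame of jig between -0.002 and 0.002 m and y of blank1_center in the frame of jig between -0.002 and 0.002 m and angle between the x axis of each of blank1_center, blank2_center, blank3_center and the x axis of jig, either way round below 0.04 rad and x of blank2_center in the frame of jig between -0.002 and 0.002 m and y of blank2_center in the frame of jig between -0.002 and 0.002 m and x of blank3_center in the frame of jig between -0.002 and 0.002 m and y of blank3_center in the frame of jig between -0.002 and 0.002 m), for 0.2 s.
2. the thumbscrew is seated (within 0.06 rad of its stop) with the blanks still squared (all of step 1 and value of joint thumbscrew above -0.06 rad), for 0.1 s.
At the end, for the whole second after the job is handed in: All three blanks flush in the jig's corner (each within 2 mm and 0.04 rad), the thumbscrew a quarter turn back from its seat (1.57 rad, within 0.26), not turning, and still gripped between the fingers (more than 5 N, the grip within 20 mm of the thumb piece's centre) (all of step 1 and value of joint thumbscrew between -1.83 and -1.31 rad and velocity of joint thumbscrew between -0.05 and 0.05 rad/s and contact force between the fingers and thumbscrew above 5 N and distance between the grasp point and screw_grip below 0.02 m); the arm keeps its last pose, push and grip.
It fails at once if the jar is moved by more than 20 mm (distance of jar from where it was at the start of the episode above 0.02 m).
It fails at once if the hammer is moved by more than 20 mm (distance of hammer from where it was at the start of the episode above 0.02 m).
It fails at once if the mandrel is moved by more than 20 mm (distance of mandrel from where it was at the start of the episode above 0.02 m).
It also fails if it takes over 72 s, if anything falls off the work surface, if the arm or the gripper's body presses on something with over 40 N, if the wrist force passes 120 N, or if a joint passes its speed limit or range.

## Robot

A 6-joint arm with a two-finger parallel gripper is mounted at the origin on the work surface. World frame = base frame: x ahead of the robot, y to its left, z up, the work surface at z = 0. Lengths are in mm, angles in rad, forces in N, time in s.
With the tool pointing down it reaches from about 325 to 1000 mm from the base axis. Payload 5.1 kg.
Tool frame: the origin (TCP) lies between the finger pads; the fingertips stand 14 mm ahead of it and the grasp point (between the pads) lies 5 mm behind it; z points along the fingers, y is the line along which they close (so a half turn about z gives the same grasp; the last joint's range is limited). The gripper opens to 85 mm and grips with 20 to 120 N. Pads are 22 mm wide; open, the fingers measure 114 mm over their backs; the gripper's body (76 mm by 85 mm) begins 54 mm behind the grasp point. The pads swing forward as they close: fully open they stand 13 mm farther back than shut.
Start: joints at [-1.27, 0.124, 1.65, -0, 1.367, -0.083], TCP at [243.358, -602.712, 245.322] pointing down, gripper open.
Joint ranges: [-2.61, 2.61], [-1.02, 2.33], [0.03, 2.71], [-1.35, 4.49], [0.32, 2.68], [-2.91, 2.91]. Speed limits (rad/s): [2.57, 2.57, 3.14, 3.14, 3.14, 3.14].

## Interface

Orientations are given as a unit quaternion [x, y, z, w].
In Python, from bench import manip gives the robot as it stands.
- The arm moves only by the tool jog_arm, never from a script. Its argument "moves" is a list of rows, each an object with "hand": the closure, from 0 (fully open) to 1 (shut); "delta_pos": the shift along the tool's x, y, z in mm, a list of three; "twist": the turn, a rotation vector about the tool's x, y, z in rad, a list of three. In form: [{"hand": hand, "delta_pos": [x, y, z], "twist": [wx, wy, wz]}, ...]. A call has 1 to 12 rows; each row shifts and turns the commanded pose from where the row before left it, along the tool's axes as they then stand; what a row does not reach is not made up. A row lasts 1/8 s, in which the tool goes at most 62.5 mm and 10.7 degrees, less where a joint would pass 70% of its speed; a pose out of reach is approached as far as the arm can. A call with a gripper value outside its range is refused whole. The fingers move at their own pace and stop on an object; "force" is the grip in N (left out, the last holds). Time passes only in rows, so rows that do not move let the fingers close. It gives the time, the measured TCP pose, the force, the opening and the grip force at its end, in the units of the state.
- manip.read_state(): the state, without advancing time (a new reading comes with each control period).
- manip.snapshot(name): name is "scene" or "top" or "wrist"; returns a dict with "image" (420x560x3 uint8, blue, green, red), "z_map" (420x560 float32, mm along the optical axis (not along the pixel's ray), 0 where there is no reading), "vertical_fov" (degrees; the focal length in pixels is half the picture's height over the tangent of half this angle, whatever the lens; pixels are square), "cx", "cy" (the principal point, pixels), "pose" (4x4, takes a point from camera to world coordinates). Camera axes: x right, y down, z forward; pixel columns grow to the right and rows downward; lengths in mm; the calibration is good to about 2 mm. A picture is of the moment at which its call begins.
- manip.hand_in(): hands the job in; it is judged then, once.
The state is a dict: "clock": time; "joint_pos": joint angles; "dq": joint speeds; "effort": joint torques, N m; "ee_pos": TCP position; "orientation": TCP orientation; "force": force on the tool from outside, world axes, zero at the start; "ft_torque": the same for the moment, N m; "gripper_width": finger opening in mm; "grasp_force": force on a finger pad.
Only numpy, scipy, OpenCV 4.12 (cv2) and the standard library are available. Lean on these libraries where they do the work, as an engineer would, in place of code of your own. Each camera call takes 0.05 s, during which the arm holds its last target. There are 200 camera calls.

## Working session

There is one attempt and no reset: what is moved stays moved. The work goes in short steps, Python scripts to look and compute and a tool call to move; the robot and the scene stay as the last step left them, time stands still between calls to the robot, and variables do not carry over. Pictures are saved under pics/ and viewed, at most 11 in all, crops included, and the job is handed in when it is done.

Besides the shell and the picture viewer there is one more tool, called after ">>>" as name(argument=value, ...) on one line, values as JSON. jog_arm: Moves the arm, as the interface text tells. Its arguments: {"type":"object","properties":{"moves":{"type":"array"},"force":{"type":"number"}},"required":["moves"]}

```bash
mkdir -p pics; cat > h.py <<'E'
import numpy as np, cv2, os
from bench import manip
def snap(n,f=None):
    s=manip.snapshot(n)
    if f: cv2.imwrite('pics/'+f,s['image'])
    h=s['image'].shape[0]; s['f']=h/2/np.tan(np.radians(s['vertical_fov'])/2)
    return s
def ray(s,u,v,z):
    P=np.array(s['pose']); d=P[:3,:3]@np.array([(u-s['cx'])/s['f'],(v-s['cy'])/s['f'],1.]); o=P[:3,3]
    return o+d*(z-o[2])/d[2]
def cloud(s):
    z=s['z_map']; v,u=np.mgrid[:z.shape[0],:z.shape[1]]
    p=np.stack([(u-s['cx'])/s['f']*z,(v-s['cy'])/s['f']*z,z],-1); P=np.array(s['pose'])
    return p@P[:3,:3].T+P[:3,3]
def proj(s,p):
    P=np.array(s['pose']); c=P[:3,:3].T@(np.array(p,float)-P[:3,3]); return s['f']*c[0]/c[2]+s['cx'],s['f']*c[1]/c[2]+s['cy']
E
python3 - <<'E'
from h import *
a=snap('top','top1.png'); b=snap('scene','scene1.png')
for s in(a,b): print(s['f'],s['cx'],s['cy'],np.round(s['pose'],3).tolist())
i=np.hstack([a['image'],b['image']]); cv2.imwrite('pics/both.png',cv2.resize(i,(800,300),interpolation=cv2.INTER_AREA))
E
```

```text
447.5300121793691 280.1003890029636 211.67602432649085 [[0.01, -0.993, 0.114, 427.41], [-1.0, -0.01, -0.004, 9.535], [0.005, -0.114, -0.994, 1246.304], [0.0, 0.0, 0.0, 1.0]]
511.53006802815435 282.8651261402403 212.96576209080752 [[0.349, 0.474, -0.808, 1452.216], [0.937, -0.191, 0.293, -331.565], [-0.015, -0.86, -0.511, 658.573], [0.0, 0.0, 0.0, 1.0]]
```

View pics/top1.png

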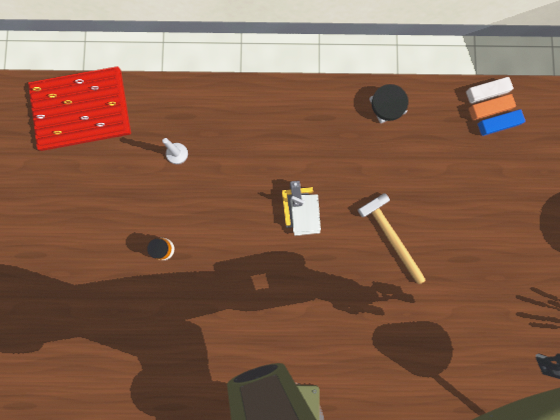

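View pics/scene1.png

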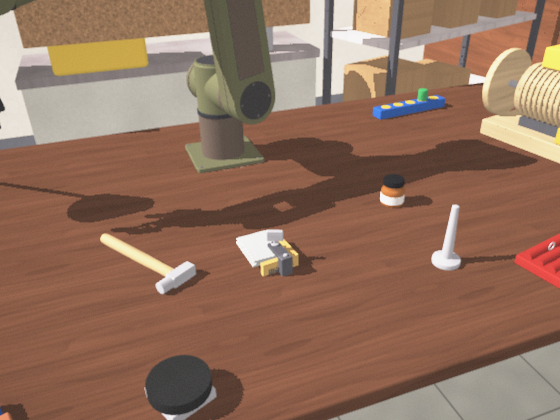

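The jig sits at about (303,210) in the top view. The back fence is on the image's upper side (world +x), the side fence on the left (+y), and the open sides face the robot and the hammer. The hammer head is near (373,205), the mandrel at (176,152) and the jar at (160,248).

```bash
python3 - <<'E'
from h import *
s=snap('top'); 
for n,u,v,z in[('stack',305,214,30),('fenceBackL',284,190,29),('fenceBackR',313,189,29),('sideEnd',288,224,29),('arm',296,186,44),('hammer head',361,212,20)]: print(n,ray(s,u,v,z).round())
im=s['image'][160:260,250:400]; cv2.imwrite('pics/c1.png',cv2.resize(im,None,fx=5,fy=5,interpolation=cv2.INTER_CUBIC))
hsv=cv2.cvtColor(s['image'],cv2.COLOR_BGR2HSV)
m=cv2.inRange(hsv,(20,130,120),(35,255,255)); m[:160]=0;m[250:]=0;m[:,:260]=0;m[:,340:]=0
v,u=np.nonzero(m); print(len(u),u.min(),u.max(),v.min(),v.max())
st=manip.read_state(); print(st)
w=snap('wrist'); print(w['f'],np.round(w['pose'],3).tolist())
E
```

```text
stack [561. -64.  30.]
fenceBackL [627.  -6.  29.]
fenceBackR [630. -86.  29.]
sideEnd [533. -18.  29.]
arm [636. -38.  44.]
hammer head [ 569. -219.   20.]
250 282 312 187 225
{'clock': 0.15, 'joint_pos': array([-1.26963867e+00,  1.24340135e-01,  1.65136948e+00,  1.90326935e-05,
        1.36753412e+00, -8.26205115e-02]), 'dq': array([-1.70398800e-03, -1.90309898e-03, -3.79363871e-03,  1.01323711e-03,
        2.54336505e-04, -6.33620609e-06]), 'effort': array([ 9.91839698e-06, -4.24226975e+01, -3.66014206e+01, -7.31531895e-05,
        4.63849108e-03, -1.01935655e-05]), 'ee_pos': array([ 243.2043411 , -602.28628143,  244.33979363]), 'orientation': array([ 9.81645746e-01,  1.90711689e-01, -8.07628384e-05, -8.21632150e-04]), 'force': array([-0.69959561, -0.91634026, -0.5679208 ]), 'ft_torque': array([ 0.09238668, -0.01673792, -0.05233076]), 'grasp_force': 0.0, 'gripper_width': 85.62286732006261}
368.58374333005213 [[0.374, -0.885, -0.276, 313.622], [-0.927, -0.358, -0.11, -575.081], [-0.001, 0.298, -0.955, 372.752], [0.0, 0.0, 0.0, 1.0]]
```

View pics/c1.png

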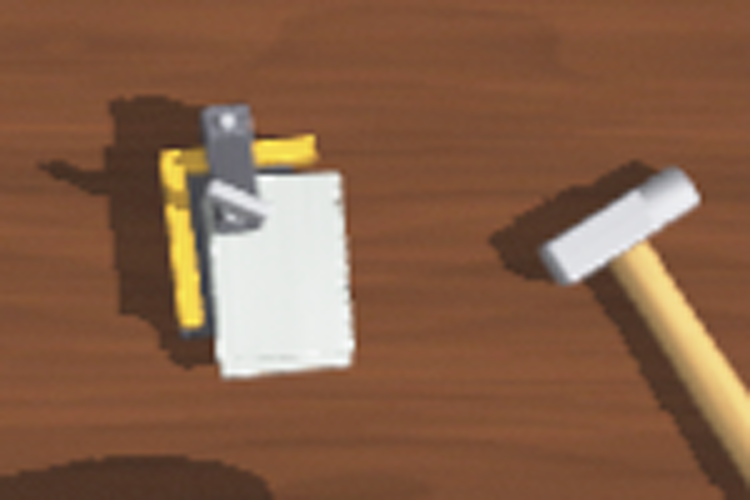

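The close crop shows the jig yawed by about 0.08 rad. The blanks are short towards both fences, and the thumb piece lies roughly along jig y. I'll move above it for a close look.

>>> jog_arm(moves=[{"hand": 0,"delta_pos": [43,-41,5],"twist": [0,0,0]},{"hand": 0,"delta_pos": [43,-41,5],"twist": [0,0,0]},{"hand": 0,"delta_pos": [43,-41,5],"twist": [0,0,0]},{"hand": 0,"delta_pos": [43,-41,5],"twist": [0,0,0]},{"hand": 0,"delta_pos": [43,-41,5],"twist": [0,0,0]},{"hand": 0,"delta_pos": [43,-41,5],"twist": [0,0,0]},{"hand": 0,"delta_pos": [43,-41,5],"twist": [0,0,0]},{"hand": 0,"delta_pos": [43,-41,5],"twist": [0,0,0]},{"hand": 0,"delta_pos": [43,-41,5],"twist": [0,0,0]},{"hand": 0,"delta_pos": [43,-41,5],"twist": [0,0,0]},{"hand": 0.7,"delta_pos": [0,0,0],"twist": [0,0,0.152]},{"hand": 0.7,"delta_pos": [0,0,0],"twist": [0,0,0.152]}])

```text
clock: 1.7
ee_pos: [488.6, -60.3, 195.0]
orientation: [0.999, 0.039, -0.0, -0.0]
force: [0.7, 0.2, 0.4]
gripper_width: 52.0
grasp_force: 0.0
```

```bash
python3 - <<'E'
from h import *
s=snap('wrist'); np.savez('w1.npz',**{k:s[k] for k in s})
cv2.imwrite('pics/w1.png',cv2.resize(s['image'],(800,600),interpolation=cv2.INTER_CUBIC))
print(np.round(s['pose'],3).tolist(),s['cx'],s['cy']); st=manip.read_state(); print(st['clock'],st['ee_pos'],st['orientation'],st['force'],st['gripper_width'])
print([np.round(proj(s,p),0) for p in [(569,-58,30),(627,-6,29)]])
E
```

```text
[[0.077, -0.952, -0.297, 564.263], [-0.997, -0.073, -0.024, -55.314], [0.001, 0.298, -0.955, 323.341], [0.0, 0.0, 0.0, 1.0]] 284.30666354585753 208.27875304428287
1.75 [488.51176416 -60.74506315 195.03249681] [ 9.99327218e-01  3.66746729e-02 -2.76778729e-04 -6.13996028e-05] [0.05285621 0.11929328 0.66271795] 43.8974978479643
[array([288.,  87.]), array([221.,  -5.])]
```

View pics/w1.png

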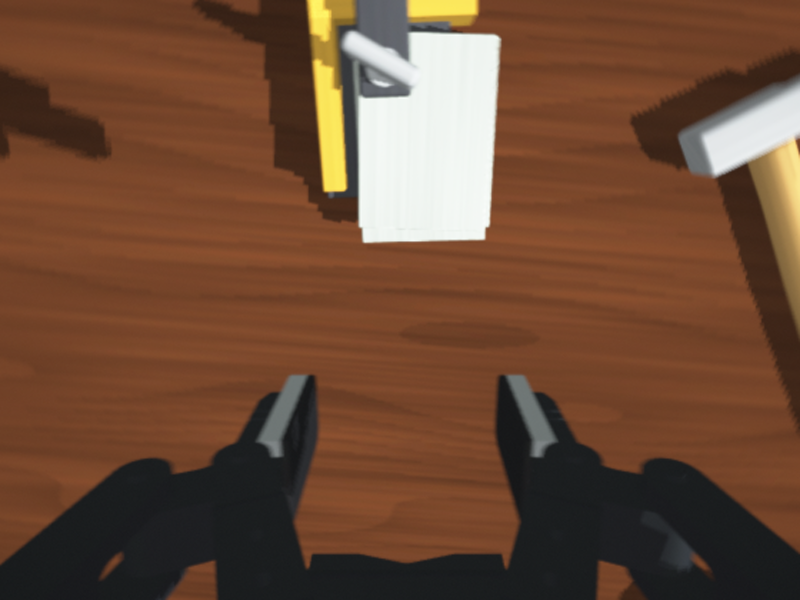

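The wrist view shows the side fence's outer edge running (309,0) to (323,190), the arm's front end at about (361,97) to (410,95), the thumb piece's top at (345,38) to (415,80), and the blanks' near edge at row 228–242. The blanks' right edge lies at columns 485–499.

```bash
python3 - <<'E'
from h import *
s=dict(np.load('w1.npz')); s['pose']=s['pose']
k=0.7
R=lambda u,v,z: ray(s,u*k,v*k,z)[:2]
a=R(309,0,29); b=R(323,190,29); print('side outer',a,b,'yaw',np.arctan2(*(a-b)[::-1]))
for n,p in dict(armL=(361,97,44),armR=(410,95,44),t1=(345,38,80),t2=(415,80,80),bl=(363,242,25),br=(486,239,25),tr=(499,36,30),rb=(490,226,30),tl=(360,226,30)).items(): print(n,R(*p).round(1))
# side fence mask fit
hsv=cv2.cvtColor(s['image'],cv2.COLOR_BGR2HSV); m=cv2.inRange(hsv,(20,150,150),(35,255,255))
P=[]
for v in range(20,128):
    u=np.nonzero(m[v])[0]
    if len(u)>5: P.append(ray(s,u.min()-.5,v,29)[:2])
P=np.array(P); vx,vy,x0,y0=cv2.fitLine(P.astype(np.float32),cv2.DIST_HUBER,0,.01,.01).ravel(); print('fit yaw',np.arctan(vy/vx),x0,y0,'end',P[-1])
yaw=np.arctan(vy/vx); c,sn=np.cos(yaw),np.sin(yaw); M=np.array([[c,-sn],[sn,c]])
arm=(R(361,97,44)+R(410,95,44))/2; oa=arm-M@[12,10]; print('origin from arm',oa); print('side line y in that frame',(M.T@(np.array([x0,y0])-oa)))
for n,p in dict(t1=(345,38,80),t2=(415,80,80),bl=(363,242,25),br=(486,239,25),tr=(499,36,30),rb=(490,226,30),tl=(360,226,30)).items(): print(n,(M.T@(R(*p)-oa)).round(1))
E
```

```text
side outer [623.57663501  -2.49179812] [530.92621215 -12.25946487] yaw 0.10503696099313571
armL [579.6 -31.9]
armR [582.4 -56.1]
t1 [600.3 -27. ]
t2 [586.2 -57.6]
bl [502.8 -35.5]
br [ 510.  -105.7]
tr [614.6 -98.7]
rb [ 518.4 -106.2]
tl [512.8 -33.7]
fit yaw 0.110266104 572.09106 -7.452404 end [535.51729409 -11.65126299]
origin from arm [570.17581473 -55.24459627]
side line y in that frame [ 7.16280452 47.29118238]
t1 [33.  24.7]
t2 [15.7 -4.1]
bl [-64.8  27.1]
br [-65.4 -43.6]
tr [ 39.4 -48.1]
rb [-57.1 -45. ]
tl [-54.7  27.8]
```

>>> jog_arm(moves=[{"hand": 0.65,"delta_pos": [-8.5,9,0],"twist": [0,0,-0.033]},{"hand": 0.65,"delta_pos": [0,0,50],"twist": [0,0,0]},{"hand": 0.65,"delta_pos": [0,0,50],"twist": [0,0,0]},{"hand": 0.65,"delta_pos": [0,0,45],"twist": [0,0,0]},{"hand": 0.65,"delta_pos": [0,0,25],"twist": [0,0,0]},{"hand": 0.65,"delta_pos": [0,0,0],"twist": [0,0,0]},{"hand": 0.65,"delta_pos": [0,0,0],"twist": [0,0,0]}])

```text
clock: 2.62
ee_pos: [481.7, -71.5, 26.5]
orientation: [0.998, 0.057, 0.001, 0.0]
force: [0.6, -0.5, -0.1]
gripper_width: 29.9
grasp_force: 0.0
```

```bash
cat >> h.py <<'E'
Y=0.108; O=np.array([570.2,-55.2]); M=np.array([[np.cos(Y),-np.sin(Y)],[np.sin(Y),np.cos(Y)]])
def jp():
    st=manip.read_state(); q=st['orientation']; p=M.T@(st['ee_pos'][:2]-O); y=2*np.arctan2(q[1],q[0])
    print('t',st['clock'],'tcp jig',p.round(1),'z',st['ee_pos'][2].round(1),'yaw-jig',round(y-Y,3),'q',q.round(3),'F jig',(M.T@st['force'][:2]).round(1),st['force'][2].round(1),'w',round(st['gripper_width'],1),st['grasp_force'])
E
python3 - <<'E'
from h import *
s=snap('wrist'); cv2.imwrite('pics/w2.png',cv2.resize(s['image'],(800,600),interpolation=cv2.INTER_CUBIC)); jp()
E
```

```text
t 2.675 tcp jig [-89.3  -6.8] z 27.1 yaw-jig 0.005 q [0.998 0.057 0.001 0.   ] F jig [-0.3 -0.8] 0.9 w 29.8 0.0
```

View pics/w2.png

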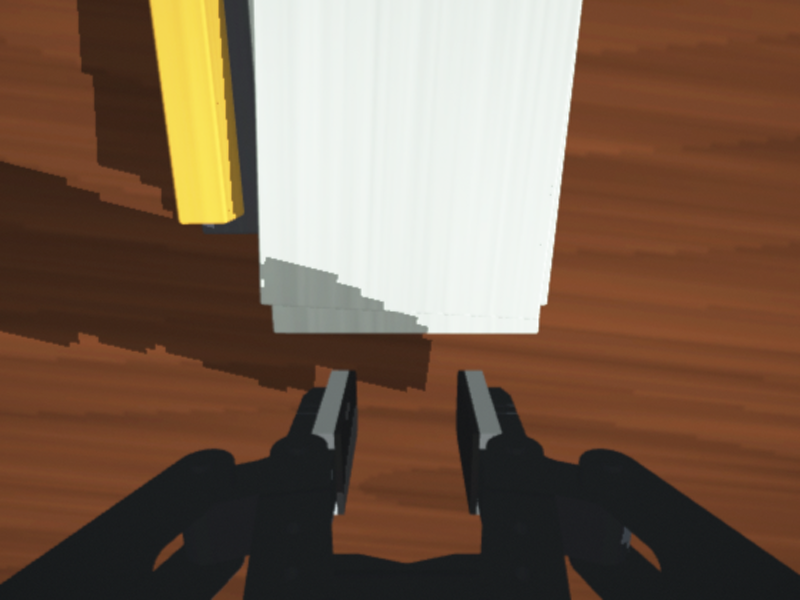

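The fingers stand just short of the stack's near edge (row 330) at columns 320–500, centred on it. I'll lower slightly and push along +x.

>>> jog_arm(moves=[{"hand": 0.65,"delta_pos": [4,0,5],"twist": [0,0,0]},{"hand": 0.65,"delta_pos": [5,0,0],"twist": [0,0,0.005]},{"hand": 0.65,"delta_pos": [4,0,0],"twist": [0,0,0]},{"hand": 0.65,"delta_pos": [4,0,0],"twist": [0,0,0]},{"hand": 0.65,"delta_pos": [4,0,0],"twist": [0,0,0]},{"hand": 0.65,"delta_pos": [3,0,0],"twist": [0,0,0]},{"hand": 0.65,"delta_pos": [2,0,0],"twist": [0,0,0]},{"hand": 0.65,"delta_pos": [0,0,0],"twist": [0,0,0]}])

```text
clock: 3.68
ee_pos: [506.7, -68.3, 20.2]
orientation: [0.999, 0.054, 0.0, -0.0]
force: [0.4, 0.4, -1.1]
gripper_width: 29.7
grasp_force: 0.2
```

```bash
python3 - <<'E'
from h import *
jp()
E
```

```text
t 3.675 tcp jig [-64.5  -6.2] z 20.2 yaw-jig -0.0 q [ 0.999  0.054  0.    -0.   ] F jig [0.4 0.4] -1.1 w 29.7 0.24293091846629977
```

>>> jog_arm(moves=[{"hand": 0.65,"delta_pos": [2,0,0],"twist": [0,0,0]},{"hand": 0.65,"delta_pos": [1.5,0,0],"twist": [0,0,0]},{"hand": 0.65,"delta_pos": [0,0,0],"twist": [0,0,0]}])

```text
clock: 4.05
ee_pos: [509.6, -68.0, 20.1]
orientation: [0.999, 0.054, -0.001, -0.0]
force: [-3.1, -1.8, 1.1]
gripper_width: 29.7
grasp_force: 1.9
```

```bash
python3 - <<'E'
from h import *
jp(); s=snap('wrist'); cv2.imwrite('pics/w3.png',s['image'])
E
```

```text
t 4.05 tcp jig [-61.6  -6.2] z 20.1 yaw-jig -0.0 q [ 0.999  0.054 -0.001 -0.   ] F jig [-3.3 -1.4] 1.1 w 29.7 1.9305633148178458
```

View pics/w3.png

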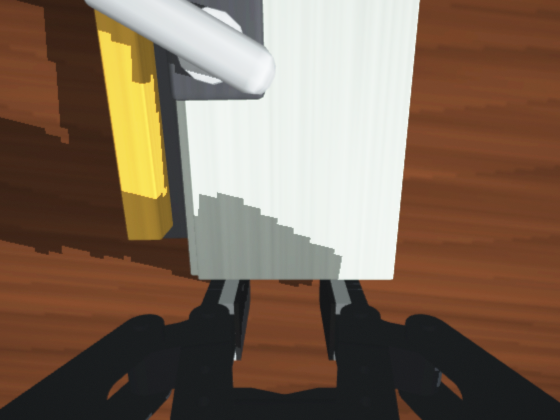

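The near edges of the stack are now aligned against the fingers (row 278). I'll push until the force shows the fence.

>>> jog_arm(moves=[{"hand": 0.65,"delta_pos": [1,0,0],"twist": [0,0,0]},{"hand": 0.65,"delta_pos": [0.5,0,0],"twist": [0,0,0]},{"hand": 0.65,"delta_pos": [0,0,0],"twist": [0,0,0]}])

```text
clock: 4.47
ee_pos: [510.1, -68.1, 19.9]
orientation: [0.999, 0.054, -0.002, 0.0]
force: [-7.8, -2.5, 4.4]
gripper_width: 29.9
grasp_force: 4.0
```

```bash
python3 - <<'E'
from h import *
jp()
E
```

```text
t 4.475 tcp jig [-61.2  -6.3] z 19.9 yaw-jig -0.0 q [ 0.999  0.054 -0.002  0.   ] F jig [-8.  -1.6] 4.4 w 29.9 3.97478305734694
```

>>> jog_arm(moves=[{"hand": 0.65,"delta_pos": [1.5,0,0],"twist": [0,0,0]},{"hand": 0.65,"delta_pos": [0.5,0,0],"twist": [0,0,0]},{"hand": 0.65,"delta_pos": [0,0,0],"twist": [0,0,0]}])

```text
clock: 4.85
ee_pos: [510.6, -68.0, 19.4]
orientation: [0.999, 0.054, -0.004, 0.0]
force: [-11.7, -3.9, 6.1]
gripper_width: 30.2
grasp_force: 6.2
```

>>> jog_arm(moves=[{"hand": 0.65,"delta_pos": [-10,0,0],"twist": [0,0,0]},{"hand": 0.65,"delta_pos": [-18,0,0],"twist": [0,0,0]},{"hand": 0.8,"delta_pos": [0,0,-50],"twist": [0,0,0]},{"hand": 0.8,"delta_pos": [0,35,-10],"twist": [0,0,0]},{"hand": 0.8,"delta_pos": [0,35,0],"twist": [0,0,0]},{"hand": 0.8,"delta_pos": [40,0,0],"twist": [0,0,0]},{"hand": 0.8,"delta_pos": [44,0,0],"twist": [0,0,0]}])

```text
clock: 5.72
ee_pos: [578.4, -131.8, 81.1]
orientation: [0.999, 0.053, 0.002, 0.0]
force: [0.1, -1.3, 0.1]
gripper_width: 17.2
grasp_force: 0.0
```

>>> jog_arm(moves=[{"hand": 0.8,"delta_pos": [0,0,0],"twist": [0,0,-0.1746]},{"hand": 0.8,"delta_pos": [0,0,0],"twist": [0,0,-0.1746]},{"hand": 0.8,"delta_pos": [0,0,0],"twist": [0,0,-0.1746]},{"hand": 0.8,"delta_pos": [0,0,0],"twist": [0,0,-0.1746]},{"hand": 0.8,"delta_pos": [0,0,0],"twist": [0,0,-0.1746]},{"hand": 0.8,"delta_pos": [0,0,0],"twist": [0,0,-0.1746]},{"hand": 0.8,"delta_pos": [0,0,0],"twist": [0,0,-0.1746]},{"hand": 0.8,"delta_pos": [0,0,0],"twist": [0,0,-0.1746]},{"hand": 0.8,"delta_pos": [0,0,0],"twist": [0,0,-0.1746]},{"hand": 0.8,"delta_pos": [0,0,0],"twist": [0,0,0]}])

```text
clock: 6.98
ee_pos: [577.4, -131.1, 80.8]
orientation: [0.669, 0.744, 0.001, 0.001]
force: [-0.6, 0.0, -0.2]
gripper_width: 17.4
grasp_force: 0.0
```

```bash
python3 - <<'E'
from h import *
jp(); s=snap('wrist'); cv2.imwrite('pics/w4.png',s['image'])
E
```

```text
t 6.975 tcp jig [ -1.  -76.2] z 80.8 yaw-jig 1.569 q [0.669 0.744 0.001 0.001] F jig [-0.6  0.1] -0.2 w 17.4 0.0
```

View pics/w4.png

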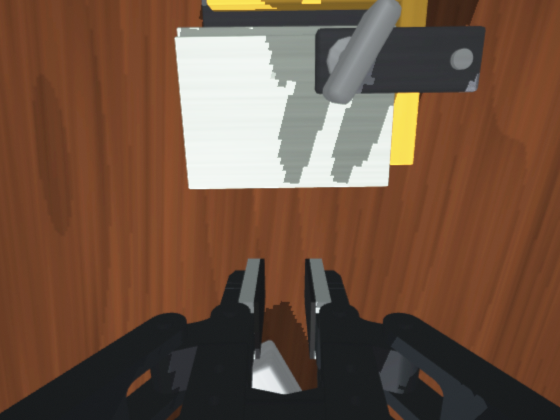

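Blanks lie flush against the back fence (at the right, column 390). Their remaining gap is towards the side fence (row 25). The light patch near (270,370) behind the fingers is the hammer head, so I'll check its clearance.

```bash
python3 - <<'E'
from h import *
s=snap('wrist')
for u,v,z in[(268,342,25),(300,390,25),(255,385,25),(285,187,25)]: print((M.T@(ray(s,u,v,z)[:2]-O)).round(1))
print(proj(s,[*(O+M@[-1,-76]),67]))
E
```

```text
[ -10.9 -141.3]
[   8.3 -176.3]
[ -19.4 -172.4]
[ -0.7 -47.4]
(np.float64(284.47301030213663), np.float64(275.7173500895951))
```

>>> jog_arm(moves=[{"hand": 0.8,"delta_pos": [0,0,40],"twist": [0,0,0]},{"hand": 0.8,"delta_pos": [2,0,16],"twist": [0,0,0]},{"hand": 0.8,"delta_pos": [6,0,0],"twist": [0,0,0]},{"hand": 0.8,"delta_pos": [6,0,0],"twist": [0,0,0]},{"hand": 0.8,"delta_pos": [4,0,0],"twist": [0,0,0]},{"hand": 0.8,"delta_pos": [4,0,0],"twist": [0,0,0]},{"hand": 0.8,"delta_pos": [4,0,0],"twist": [0,0,0]},{"hand": 0.8,"delta_pos": [2,0,0],"twist": [0,0,0]},{"hand": 0.8,"delta_pos": [0,0,0],"twist": [0,0,0]}])

```text
clock: 8.2
ee_pos: [573.8, -103.2, 24.4]
orientation: [0.668, 0.744, 0.0, -0.0]
force: [-0.3, -0.6, -0.2]
gripper_width: 16.7
grasp_force: 0.4
```

```bash
python3 - <<'E'
from h import *
jp()
E
```

```text
t 8.2 tcp jig [ -1.6 -48.1] z 24.4 yaw-jig 1.571 q [ 0.668  0.744  0.    -0.   ] F jig [-0.3 -0.5] -0.2 w 16.7 0.3514249809086323
```

>>> jog_arm(moves=[{"hand": 0.8,"delta_pos": [1.5,0,0],"twist": [0,0,0]},{"hand": 0.8,"delta_pos": [1,0,0],"twist": [0,0,0]},{"hand": 0.8,"delta_pos": [1,0,0],"twist": [0,0,0]},{"hand": 0.8,"delta_pos": [0,0,0],"twist": [0,0,0]}])

```text
clock: 8.7
ee_pos: [573.4, -99.9, 24.4]
orientation: [0.668, 0.744, -0.0, 0.0]
force: [0.8, -2.0, 1.2]
gripper_width: 17.0
grasp_force: 1.2
```

```bash
python3 - <<'E'
from h import *
jp()
E
```

```text
t 8.7 tcp jig [ -1.6 -44.7] z 24.4 yaw-jig 1.571 q [ 0.668  0.744 -0.     0.   ] F jig [ 0.6 -2.1] 1.2 w 17.0 1.219463562592864
```

>>> jog_arm(moves=[{"hand": 0.8,"delta_pos": [1,0,0],"twist": [0,0,0]},{"hand": 0.8,"delta_pos": [1,0,0],"twist": [0,0,0]},{"hand": 0.8,"delta_pos": [0,0,0],"twist": [0,0,0]}])

```text
clock: 9.07
ee_pos: [573.6, -99.0, 24.4]
orientation: [0.667, 0.745, -0.0, 0.001]
force: [1.9, -6.6, -0.4]
gripper_width: 17.1
grasp_force: 3.5
```

```bash
python3 - <<'E'
from h import *
jp(); s=snap('wrist'); cv2.imwrite('pics/w5.png',s['image'])
E
```

```text
t 9.075 tcp jig [ -1.3 -43.9] z 24.4 yaw-jig 1.572 q [ 0.667  0.745 -0.     0.001] F jig [ 1.2 -6.8] -0.4 w 17.1 3.5214261431246996
```

View pics/w5.png

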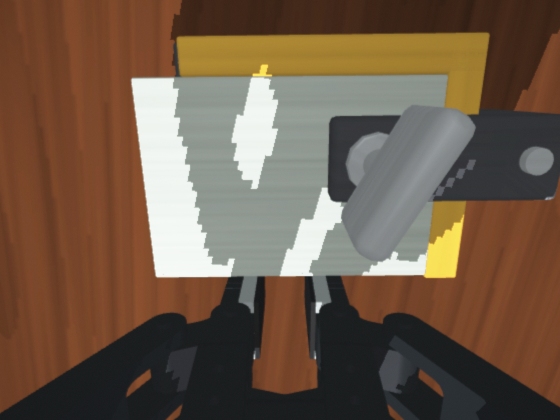

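The stack is flush along both fences, with its top edge at row 76 and its right edge at column 445. I'll press a little more, then back off and re-tap along x.

>>> jog_arm(moves=[{"hand": 0.8,"delta_pos": [1.5,0,0],"twist": [0,0,0]},{"hand": 0.8,"delta_pos": [0.5,0,0],"twist": [0,0,0]},{"hand": 0.8,"delta_pos": [0,0,0],"twist": [0,0,0]}])

```text
clock: 9.5
ee_pos: [573.8, -98.8, 24.8]
orientation: [0.667, 0.745, -0.001, 0.003]
force: [1.3, -13.3, -0.6]
gripper_width: 17.1
grasp_force: 6.8
```

>>> jog_arm(moves=[{"hand": 0.8,"delta_pos": [-8,0,0],"twist": [0,0,0]},{"hand": 0.8,"delta_pos": [-24,0,0],"twist": [0,0,0]},{"hand": 0.8,"delta_pos": [0,0,-55],"twist": [0,0,0]},{"hand": 0.8,"delta_pos": [0,-45,0],"twist": [0,0,0.17]},{"hand": 0.8,"delta_pos": [0,-40,0],"twist": [0,0,0.17]},{"hand": 0.8,"delta_pos": [0,0,0],"twist": [0,0,0.175]},{"hand": 0.8,"delta_pos": [0,0,0],"twist": [0,0,0.176]},{"hand": 0.8,"delta_pos": [0,0,0],"twist": [0,0,0.176]},{"hand": 0.65,"delta_pos": [0,0,0],"twist": [0,0,0.176]},{"hand": 0.65,"delta_pos": [0,0,0],"twist": [0,0,0.176]},{"hand": 0.65,"delta_pos": [0,0,0],"twist": [0,0,0.176]},{"hand": 0.65,"delta_pos": [0,0,0],"twist": [0,0,0.176]}])

```text
clock: 11.0
ee_pos: [491.3, -129.3, 78.8]
orientation: [0.999, 0.051, -0.001, -0.001]
force: [0.2, -0.2, 0.6]
gripper_width: 29.9
grasp_force: 0.0
```

```bash
python3 - <<'E'
from h import *
jp()
E
```

```text
t 11.0 tcp jig [-86.4 -65.1] z 78.8 yaw-jig -0.006 q [ 0.999  0.051 -0.001 -0.001] F jig [ 0.2 -0.2] 0.6 w 29.9 0.0
```

>>> jog_arm(moves=[{"hand": 0.65,"delta_pos": [0,-35,0],"twist": [0,0,-0.006]},{"hand": 0.65,"delta_pos": [0,-30,0],"twist": [0,0,0]},{"hand": 0.65,"delta_pos": [0,0,40],"twist": [0,0,0]},{"hand": 0.65,"delta_pos": [0,0,18],"twist": [0,0,0]},{"hand": 0.65,"delta_pos": [10,0,0],"twist": [0,0,0]},{"hand": 0.65,"delta_pos": [8,0,0],"twist": [0,0,0]},{"hand": 0.65,"delta_pos": [3,0,0],"twist": [0,0,0]},{"hand": 0.65,"delta_pos": [3,0,0],"twist": [0,0,0]},{"hand": 0.65,"delta_pos": [2,0,0],"twist": [0,0,0]},{"hand": 0.65,"delta_pos": [1,0,0],"twist": [0,0,0]},{"hand": 0.65,"delta_pos": [0,0,0],"twist": [0,0,0]}])

```text
clock: 12.38
ee_pos: [510.0, -62.4, 20.8]
orientation: [0.998, 0.057, -0.002, -0.0]
force: [-4.8, -0.7, 2.0]
gripper_width: 29.8
grasp_force: 2.5
```

```bash
python3 - <<'E'
from h import *
jp()
E
```

```text
t 12.375 tcp jig [-60.6  -0.7] z 20.8 yaw-jig 0.006 q [ 0.998  0.057 -0.002 -0.   ] F jig [-4.8 -0.2] 2.0 w 29.8 2.4922388372942805
```

>>> jog_arm(moves=[{"hand": 0.65,"delta_pos": [1.5,0,0],"twist": [0,0,0]},{"hand": 0.65,"delta_pos": [0.5,0,0],"twist": [0,0,0]},{"hand": 0.65,"delta_pos": [0,0,0],"twist": [0,0,0]},{"hand": 0.65,"delta_pos": [-8,0,0],"twist": [0,0,0]},{"hand": 0.65,"delta_pos": [-14,0,0],"twist": [0,0,0]},{"hand": 0.65,"delta_pos": [0,0,-50],"twist": [0,0,0]},{"hand": 0.65,"delta_pos": [0,0,-60],"twist": [0,0,0]},{"hand": 0.65,"delta_pos": [25,0,-40],"twist": [0,0,0]},{"hand": 0.5,"delta_pos": [0,0,0],"twist": [0,0,0]}])

```text
clock: 13.5
ee_pos: [519.7, -62.4, 176.7]
orientation: [0.998, 0.057, 0.005, 0.001]
force: [-0.7, 0.7, -0.6]
gripper_width: 42.6
grasp_force: 0.0
```

```bash
python3 - <<'E'
from h import *
jp(); s=snap('wrist'); cv2.imwrite('pics/w6.png',cv2.resize(s['image'],(800,600),interpolation=cv2.INTER_CUBIC))
np.savez('w6.npz',**s)
E
```

```text
t 13.5 tcp jig [-51.   -1.7] z 176.7 yaw-jig 0.006 q [0.998 0.057 0.005 0.001] F jig [-0.6  0.7] -0.6 w 42.6 0.0
```

View pics/w6.png

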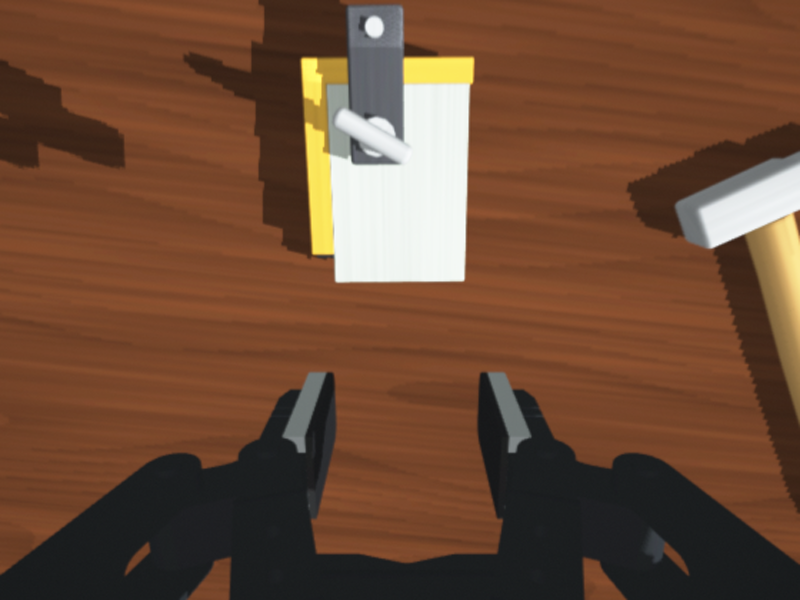

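The stack is square and flush in the corner, and no lower blank shows at any edge. The thumb piece's top runs (341,115) to (405,155). Now its pose.

```bash
python3 - <<'E'
from h import *
s=dict(np.load('w6.npz')); k=.7
R=lambda u,v,z: M.T@(ray(s,u*k,v*k,z)[:2]-O)
for n,p in dict(t1=(339,117,80),t2=(407,153,80),armL=(352,164,44),armR=(402,163,44),fenceR=(474,58,29),fenceL=(302,58,29),bl=(335,282,30),br=(464,281,30)).items(): print(n,R(*p).round(1))
# thumb: bright pixels region via minAreaRect
g=s['image'].astype(int); 
im=s['image'][70:120,225:295]; hsv=cv2.cvtColor(im,cv2.COLOR_BGR2HSV)
z=cloud(s)[70:120,225:295,2]; m=((z>70)&(z<90)).astype(np.uint8); 
c=cv2.findContours(m,0,1)[0]; c=max(c,key=cv2.contourArea); r=cv2.minAreaRect(c); b=cv2.boxPoints(r)+[225,70]
print(r); P=np.array([M.T@(ray(s,u,v,80)[:2]-O) for u,v in b]); print(P.round(1),P.mean(0))
e=[P[1]-P[0],P[2]-P[1]]; l=max(e,key=np.linalg.norm); print('angle',np.arctan2(l[1],l[0])%np.pi, [np.linalg.norm(x) for x in e])
E
```

```text
t1 [31.9 24.7]
t2 [18. -3.]
armL [11.8 23.3]
armR [12.4 -0.8]
fenceR [ 61.2 -35.3]
fenceL [60.6 47.7]
bl [-50.9  35.3]
br [-50.  -34.6]
((35.653846740722656, 24.230770111083984), (61.645259857177734, 15.628376007080078), 29.744882583618164)
[[29.7 29. ]
 [37.2 24.3]
 [20.5 -6.7]
 [12.7 -2.2]] [25.01900152 11.08496873]
angle 1.0762248375130943 [np.float64(8.818807118692217), np.float64(35.232601856551184)]
```

>>> jog_arm(moves=[{"hand": 0.5,"delta_pos": [38,-6,0],"twist": [0,0,-0.006]},{"hand": 0.5,"delta_pos": [38,-6,0],"twist": [0,0,0]},{"hand": 0.5,"delta_pos": [0,0,0],"twist": [0,0,-0.152]},{"hand": 0.5,"delta_pos": [0,0,0],"twist": [0,0,-0.152]},{"hand": 0.5,"delta_pos": [0,0,0],"twist": [0,0,-0.152]},{"hand": 0.5,"delta_pos": [0,0,0],"twist": [0,0,-0.152]},{"hand": 0.5,"delta_pos": [0,0,0],"twist": [0,0,-0.152]},{"hand": 0.5,"delta_pos": [0,0,0],"twist": [0,0,-0.152]},{"hand": 0.5,"delta_pos": [0,0,0],"twist": [0,0,-0.152]},{"hand": 0.5,"delta_pos": [0,0,40],"twist": [0,0,0]},{"hand": 0.5,"delta_pos": [0,0,20],"twist": [0,0,0]},{"hand": 0.5,"delta_pos": [0,0,0],"twist": [0,0,0]}])

```text
clock: 15.05
ee_pos: [587.8, -40.7, 107.8]
orientation: [0.83, 0.558, -0.002, -0.002]
force: [1.0, -0.2, 0.5]
gripper_width: 43.0
grasp_force: 0.0
```

```bash
python3 - <<'E'
from h import *
jp(); s=snap('wrist'); cv2.imwrite('pics/w7.png',s['image'])
E
```

```text
t 15.05 tcp jig [19.  12.5] z 107.8 yaw-jig 1.076 q [ 0.83   0.558 -0.002 -0.002] F jig [ 1.  -0.3] 0.5 w 43.0 0.0
```

View pics/w7.png

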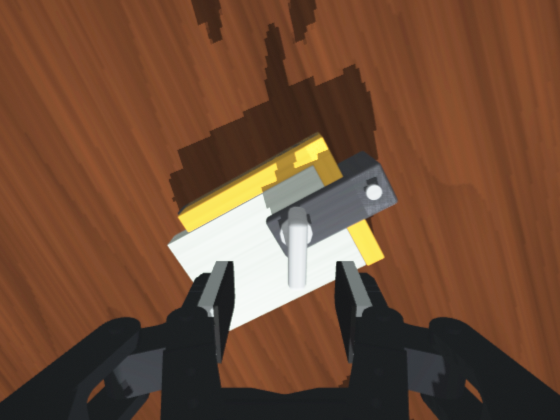

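The thumb piece is parallel to the pads at column 298. The finger midline is at about 287, so I'll shift by about 6 mm along tool y, descend and grip.

>>> jog_arm(force=50, moves=[{"hand": 0.5,"delta_pos": [1.3,6,0],"twist": [0,0,0]},{"hand": 0.5,"delta_pos": [0,0,22],"twist": [0,0,0]},{"hand": 0.5,"delta_pos": [0,0,22],"twist": [0,0,0]},{"hand": 0.5,"delta_pos": [0,0,0],"twist": [0,0,0]},{"hand": 0.8,"delta_pos": [0,0,0],"twist": [0,0,0]},{"hand": 0.8,"delta_pos": [0,0,0],"twist": [0,0,0]}])

```text
clock: 15.85
ee_pos: [597.5, -42.2, 69.0]
orientation: [0.83, 0.558, 0.001, 0.001]
force: [0.0, 0.4, -0.0]
gripper_width: 17.3
grasp_force: 0.0
```

```bash
python3 - <<'E'
from h import *
jp()
E
```

```text
t 15.85 tcp jig [28.5 10. ] z 69.0 yaw-jig 1.076 q [0.83  0.558 0.001 0.001] F jig [0.1 0.4] -0.0 w 17.3 0.039555919356644154
```

>>> jog_arm(moves=[{"hand": 0.8,"delta_pos": [-1.2,-3,4],"twist": [0,0,0]},{"hand": 0.8,"delta_pos": [0,0,0],"twist": [0,0,0]},{"hand": 1,"delta_pos": [0,0,0],"twist": [0,0,0]},{"hand": 1,"delta_pos": [0,0,0],"twist": [0,0,0]},{"hand": 1,"delta_pos": [0,0,0],"twist": [0,0,0]}])

```text
clock: 16.48
ee_pos: [593.3, -42.1, 63.5]
orientation: [0.83, 0.558, -0.0, -0.0]
force: [-1.2, -0.0, 2.8]
gripper_width: 8.2
grasp_force: 50.4
```

```bash
python3 - <<'E'
from h import *
jp()
E
```

```text
t 16.475 tcp jig [24.3 10.6] z 63.5 yaw-jig 1.076 q [ 0.83   0.558 -0.    -0.   ] F jig [-1.2  0.1] 2.8 w 8.2 50.377852387027815
```

Gripped at 50 N with hardly any side load. Now clockwise towards the seat.

>>> jog_arm(moves=[{"hand": 1,"delta_pos": [0,0,0],"twist": [0,0,0.1]},{"hand": 1,"delta_pos": [0,0,0],"twist": [0,0,0.1]},{"hand": 1,"delta_pos": [0,0,0],"twist": [0,0,0.1]},{"hand": 1,"delta_pos": [0,0,0],"twist": [0,0,0.1]},{"hand": 1,"delta_pos": [0,0,0],"twist": [0,0,0.1]},{"hand": 1,"delta_pos": [0,0,0],"twist": [0,0,0.1]},{"hand": 1,"delta_pos": [0,0,0],"twist": [0,0,0.1]},{"hand": 1,"delta_pos": [0,0,0],"twist": [0,0,0.1]},{"hand": 1,"delta_pos": [0,0,0],"twist": [0,0,0.1]},{"hand": 1,"delta_pos": [0,0,0],"twist": [0,0,0.1]},{"hand": 1,"delta_pos": [0,0,0],"twist": [0,0,0]}])

```text
clock: 17.85
ee_pos: [592.0, -40.5, 63.5]
orientation: [0.996, 0.092, -0.002, -0.002]
force: [-6.3, 4.8, 6.4]
gripper_width: 8.3
grasp_force: 51.1
```

```bash
python3 - <<'E'
from h import *
jp(); print(manip.read_state()['ft_torque'])
E
```

```text
t 17.85 tcp jig [23.2 12.2] z 63.5 yaw-jig 0.075 q [ 0.996  0.092 -0.002 -0.002] F jig [-5.7  5.5] 6.4 w 8.3 51.14999355690088
[0.77280199 1.00573046 0.00281263]
```

>>> jog_arm(moves=[{"hand": 1,"delta_pos": [0,0,0],"twist": [0,0,0.04]},{"hand": 1,"delta_pos": [0,0,0],"twist": [0,0,0.035]},{"hand": 1,"delta_pos": [0,0,0],"twist": [0,0,0.03]},{"hand": 1,"delta_pos": [0,0,0],"twist": [0,0,0]}])

```text
clock: 18.35
ee_pos: [591.9, -40.4, 63.5]
orientation: [0.999, 0.041, -0.002, -0.001]
force: [-5.7, 6.8, 6.5]
gripper_width: 8.2
grasp_force: 54.2
```

```bash
python3 - <<'E'
from h import *
jp(); print(manip.read_state()['ft_torque'])
s=snap('top'); im=s['image'][165:245,260:330]; cv2.imwrite('pics/t2.png',cv2.resize(im,None,fx=7,fy=7,interpolation=cv2.INTER_CUBIC))
E
```

```text
t 18.35 tcp jig [23.2 12.4] z 63.5 yaw-jig -0.026 q [ 0.999  0.041 -0.002 -0.001] F jig [-5.   7.3] 6.5 w 8.2 54.22792202560231
[0.98235055 0.96588056 0.86127082]
```

The wrist moment jumped to 0.86 N m, so the screw is seated. I'll hold a little more, then back off.

>>> jog_arm(moves=[{"hand": 1,"delta_pos": [0,0,0],"twist": [0,0,0.015]},{"hand": 1,"delta_pos": [0,0,0],"twist": [0,0,0]},{"hand": 1,"delta_pos": [0,0,0],"twist": [0,0,-0.1]},{"hand": 1,"delta_pos": [0,0,0],"twist": [0,0,-0.1]},{"hand": 1,"delta_pos": [0,0,0],"twist": [0,0,-0.1]},{"hand": 1,"delta_pos": [0,0,0],"twist": [0,0,-0.1]},{"hand": 1,"delta_pos": [0,0,0],"twist": [0,0,-0.1]},{"hand": 1,"delta_pos": [0,0,0],"twist": [0,0,-0.1]},{"hand": 1,"delta_pos": [0,0,0],"twist": [0,0,-0.1]},{"hand": 1,"delta_pos": [0,0,0],"twist": [0,0,-0.1]},{"hand": 1,"delta_pos": [0,0,0],"twist": [0,0,-0.1]},{"hand": 1,"delta_pos": [0,0,0],"twist": [0,0,-0.1]}])

```text
clock: 19.9
ee_pos: [593.0, -42.0, 63.5]
orientation: [0.861, 0.509, -0.0, -0.0]
force: [-2.1, 1.0, 2.6]
gripper_width: 8.1
grasp_force: 50.5
```

>>> jog_arm(moves=[{"hand": 1,"delta_pos": [0,0,0],"twist": [0,0,-0.1]},{"hand": 1,"delta_pos": [0,0,0],"twist": [0,0,-0.1]},{"hand": 1,"delta_pos": [0,0,0],"twist": [0,0,-0.1]},{"hand": 1,"delta_pos": [0,0,0],"twist": [0,0,-0.1]},{"hand": 1,"delta_pos": [0,0,0],"twist": [0,0,-0.1]},{"hand": 1,"delta_pos": [0,0,0],"twist": [0,0,-0.1]},{"hand": 1,"delta_pos": [0,0,0],"twist": [0,0,0]},{"hand": 1,"delta_pos": [0,0,0],"twist": [0,0,0]},{"hand": 1,"delta_pos": [0,0,0],"twist": [0,0,0]}])

```text
clock: 21.02
ee_pos: [594.2, -42.2, 63.5]
orientation: [0.674, 0.739, 0.001, 0.001]
force: [5.2, -1.1, -2.7]
gripper_width: 8.3
grasp_force: 49.6
```

```bash
python3 - <<'E'
from h import *
jp(); print(manip.read_state()['ft_torque'])
s=snap('wrist'); cv2.imwrite('pics/w8.png',s['image'])
E
```

```text
t 21.025 tcp jig [25.2 10.3] z 63.5 yaw-jig 1.555 q [0.674 0.739 0.001 0.001] F jig [ 5.  -1.7] -2.7 w 8.3 49.64846131042577
[-0.15006501 -0.86004583 -0.03047787]
```

View pics/w8.png

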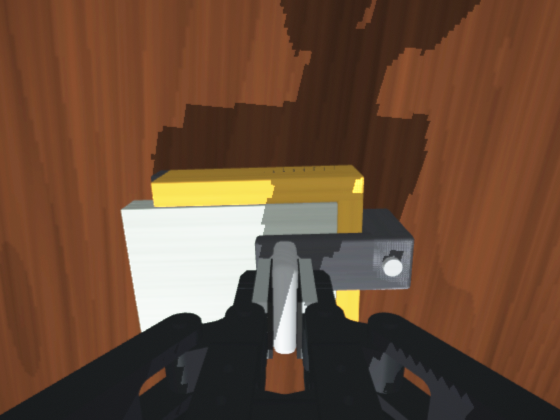

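The thumb piece is held between the pads at column 285, square across the arm, and the stack is still flush at both fences. I'm handing in.

```bash
python3 -c "
from bench import manip
print(manip.hand_in())"
```

```text
the job is handed in; nothing more can be done
None
```

I handed the job in at 21 s, and the hand-in gave no verdict: in the last picture the three blanks sit flush in the corner, and the screw, seated by a sharp rise in wrist torque, is backed off about 1.57 rad and still gripped at 50 N; the jar, hammer and mandrel were not touched.

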